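# Measure a carved figure on the pin gauge

## Robot

A 6-joint arm with a two-finger parallel gripper is mounted at the origin on the work surface. World frame = base frame: x ahead of the robot, y to its left, z up, the work surface at z = 0. Lengths are in mm, angles in rad, forces in N, time in s.
With the tool pointing down it reaches from about 300 to 775 mm from the base axis. Payload 14.6 kg.
Tool frame: the origin (TCP) lies on the centre line of the jaws, within the pads' length; the fingertips stand 19 mm ahead of it and the grasp point (between the pads) is the TCP (bot.tip_reach is the distance from the TCP to the fingertips, in mm); z points along the fingers, y is the line along which they close (so a half turn about z gives the same grasp; the last joint's range is limited). The gripper opens to 85 mm and grips with 20 to 120 N. Pads are 22 mm wide; open, the fingers measure 114 mm over their backs; the gripper's body (76 mm by 85 mm) begins 54 mm behind the grasp point. The pads swing forward as they close: fully open they stand 13 mm farther back than shut.
Start: joints at [-1.357, 0.3, 1.521, -0, 1.321, -0.067], TCP at [152.412, -528.451, 250.281] pointing down, gripper open.
Joint ranges: [-3.03, 3.03], [-0.79, 2.21], [0.23, 2.52], [-1.04, 4.18], [0, 3.07], [-2.55, 2.55]. Speed limits (rad/s): [2.22, 2.22, 2.57, 3.14, 3.14, 3.14].

## Interface

Orientations are given as a unit quaternion [w, x, y, z].
In Python, from rig import bot gives the robot as it stands. Calls block until the motion is done:
- bot.move_to(position, orientation): joint-space move of the TCP to a pose.
- bot.servo_line(position, attitude=None, speed=150, until_force=None): straight line of the TCP; attitude=None keeps the orientation; speed is the mean speed in mm/s. With until_force (N) it stops when the force on the tool has changed by that much, and returns True; else False.
- bot.move_joints(angles): joint-space move.
- bot.move_gripper(opening, grip_force=None): finger opening in mm; grip_force is the grip in N (None keeps the last); returns when the fingers have stopped.
- bot.dwell(seconds).
- bot.ik(position, orientation): joint angles nearest the present ones, or None.
- bot.read_state(): the state.
- bot.read_camera(name): name is "side" or "top"; returns a dict with "image" (400x640x3 uint8, blue, green, red), "depth" (400x640 float32, mm along the optical axis (not along the pixel's ray), 0 where there is no reading), "fovy" (degrees; the focal length in pixels is half the picture's height over the tangent of half this angle, whatever the lens; pixels are square), "cx", "cy" (the principal point, pixels), "eye" and "attitude" of the camera in the world. Camera axes: x right, y down, z forward; pixel columns grow to the right and rows downward; lengths in mm; the calibration is good to about 2 mm. A picture is of the moment at which its call begins.
A pose or a line that the arm cannot do raises bot.MotionError and nothing moves.
- bot.finish_job(): hands the job in; it is judged then, once.
The state is a dict: "clock": time; "joint_positions": joint angles; "qvel": joint speeds; "effort": joint torques, N m; "ee_pos": TCP position; "tool_rot": TCP orientation; "ft_force": force on the tool from outside, world axes, zero at the start; "moment": the same for the moment, N m; "grip_width": finger opening in mm; "grip_force": force on a finger pad.
Only numpy, scipy, OpenCV 4.12 (cv2) and the standard library are available. Lean on these libraries where they do the work, as an engineer would, in place of code of your own. Each camera call takes 0.05 s, during which the arm holds its last target. There are 200 camera calls.

## Task

Measure the carved figure that lies on the bench: lay it in the sloping rest, foot against the stop, and let go, then take it again by its hooded head and stand it upright in the middle of the round plate of the measuring stand. Then, leaving the small fine knob alone, turn the wide coarse ring until the measuring pin is about a centimetre from the robe, and after that turn only the small knob (it feeds the plate towards the pin) until about 3 mm of gap is left. Never press the pin against the figure, and leave the two finished carvings standing.

Things in the scene. Friction and masses are not known exactly. Their poses are not given: they have to be found in the camera images.
- figure: Carving to measure, the only one lying; wood, about 140 g, 148 mm tall. Origin: centre of the plinth's underside; z axis towards the head. Plinth 44 x 44 x 16 mm, sides along its x and y; round robe 38 mm wide from 16 to 66 mm; shoulders 44 mm wide at 88-98 mm; neck 24 mm at 108; hooded head 28 x 28 mm, flat-sided like the plinth, from 112 to 148. Lying, its axis is level, 22 mm up; it balances 55 mm from the foot.
- figure_belt (a point): Point on the figure's axis inside the robe, 45 mm above its foot, the height at which the pin meets it. The robe's surface is 19 mm from it.
- rest: Fixed wooden sloping rest. Origin: centre of its 150 x 90 mm foot board on the bench. A strip 30 mm wide, 115 mm long rises at 45 degrees towards the rest's own +x; at its low end a foot stop 66 mm wide stands square to it, 30 mm over the strip, with two cheeks there, 54 mm apart inside, 14 mm over the strip, 22 mm long. Open above.
- rest_corner (a point): Middle of the corner line where the floor strip meets the foot stop, 35 mm above the bench.
- rest_seat (a point): Where the figure's origin lies when it is laid in the rest with its plinth side on the strip and its foot against the stop (22 mm square off the strip, at the stop). The figure's axis then rises at 45 degrees towards the rest's own +x.
- stand: Fixed measuring stand. Origin: on the bench under the middle of the plate as at fine knob 0. Its own +x points to the grey gear box, 84 x 84 mm, 70 mm high, centred 150 mm away. Base sheet 110 mm wide, 4 mm thick. Two coaxial knobs sit on the box: the coarse ring drives the measuring pin, level, 59 mm above the bench, towards the plate; the fine knob drives the plate towards the pin.
- plate_mid (a point): Middle of the top of the round plate: 100 mm in diameter, top 14 mm above the bench. The plate slides along the stand's x when the fine knob turns (pushed by hand it resists with about 6 N).
- spindle: The steel spindle, 14 mm thick, that ends in the measuring pin, 8 mm thick with a tapered tip. It slides along the stand's x out of the gear box.
- tip (a point): The very tip of the measuring pin. The gap is its level distance to figure_belt minus 19 mm. At the start it is 59 to 88 mm from the middle of the plate. It points along the stand's -x, at the plate's middle line.
- coarse_grip (a point): On the upright knob axis, at mid-height of the wide coarse ring: 56 mm in diameter, 22 mm high, its underside 73 mm and its top 95 mm above the bench.
- fine_grip (a point): On the same axis, at mid-height of the small fine knob that stands on the ring: 26 mm in diameter, 26 mm high, from 95.5 to 121.5 mm above the bench.
- fine_mark (a point): Outer end of the dark mark line on the top of the fine knob, 12 mm from the axis.
- coarse_ring (a joint): Angle of the coarse ring, rad, 0 to 2.0 between stops; grows clockwise seen from above and drives the pin 45 mm per rad towards the plate. Stays where left; about 0.1 N m to turn. Turning it does not turn the fine knob.
- fine_knob (a joint): Angle of the fine knob, rad, 0 to 3.4 between stops; grows clockwise seen from above and drives the plate, with what stands on it, 8 mm per rad towards the pin. Stays where left; about 0.05 N m to turn.
- carving_tall: Finished carving standing on the bench, 186 mm tall, round foot 68 mm in diameter. Origin under its foot. To be left standing.
- carving_low: Finished two-figure carving standing on the bench, 107 mm tall, foot 60 x 70 mm. Origin under its foot. To be left standing.
Things that resemble listed ones, but are neither listed nor needed, are in the scene too. What is shaped like the figure but purple is not meant.

How it is judged (in metres and radians):
On the way, in this order (a step that is already met when the one before it is completed fails the run):
1. the figure lies in the sloping rest, foot at the stop, released (distance between figure and rest_seat below 0.015 m and angle between figure's own z axis and vertical between 0.63 and 0.94 rad and contact force between the fingers and figure below 0.1 N), for 0.2 s.
2. the figure stands upright on the middle of the plate, released (horizontal distance between figure and plate_mid below 0.012 m and height (world z) of figure between 0.01 and 0.018 m and angle between figure's own z axis and vertical below 0.06 rad and contact force between the fingers and figure below 0.1 N), for 0.2 s.
3. with the coarse ring alone (fine knob not turned) the pin has been brought to 7 to 17 mm from the robe and paused there (horizontal distance between tip and figure_belt between 0.026 and 0.036 m and distance of fine_mark from where it was at the start of the episode below 0.0025 m), for 0.2 s.
4. with the fine knob turned, the gap is 1 to 5 mm (horizontal distance between tip and figure_belt between 0.02 and 0.024 m and distance of fine_mark from where it was at the start of the episode above 0.0025 m), for 0.2 s.
At the end, for the whole second after the job is handed in: The figure stands upright (within 3.5 degrees) and still on the plate, its foot's centre within 12 mm of the plate's middle; the pin's tip is 1 to 5 mm from the robe (20 to 24 mm from its axis), the fine knob having been turned; both finished carvings stand (all of step 4 and horizontal distance between figure and plate_mid below 0.012 m and height (world z) of figure between 0.01 and 0.018 m and angle between figure's own z axis and vertical below 0.06 rad and linear speed of figure below 0.01 m/s and angle between each of carving_tall, carving_low's own z axis and vertical below 0.2 rad); the robot touches nothing.
It fails at once if the pin presses on the figure (over 3 N) (contact force between spindle and figure above 3 N).
It fails at once if a finished carving is knocked over (angle between any of carving_tall, carving_low's own z axis and vertical above 0.5 rad).
It also fails if it takes over 72 s, if anything falls off the work surface, if the arm or the gripper's body presses on something with over 40 N, if the wrist force passes 120 N, or if a joint passes its speed limit or range.

## Working session

There is one attempt and no reset: what is moved stays moved. The work goes in short steps, each a Python script; the robot and the scene stay as the last script left them, time stands still between calls to the robot, and variables do not carry over. Pictures are saved under pics/ and viewed, at most 10 in all, crops included, and the job is handed in when it is done.

```bash
mkdir -p pics; ls
python3 - <<'E'
from rig import bot
import cv2,numpy as np
for n in("top","side"):
    c=bot.read_camera(n); cv2.imwrite(f"pics/{n}0.png",c["image"]); np.savez(f"{n}0.npz",**{k:np.array(v) for k,v in c.items()})
    print(n,c["fovy"],c["cx"],c["cy"],c["eye"],c["attitude"])
E
```

```text
pics
top 46.78991117513962 328.4011547715591 207.23823959457872 [ 318.24227839   93.78535723 1356.74969953] [ 0.04364896 -0.69924598  0.71175316 -0.0505695 ]
side 48.33402354613997 316.09565010819176 198.76154048754913 [194.77293501 822.83464214 705.82226863] [ 0.08788692 -0.15013404  0.88123934 -0.43949162]
```

View pics/top0.png

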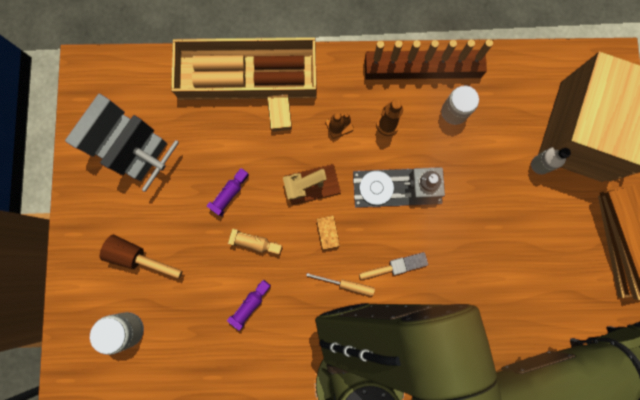

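View pics/side0.png

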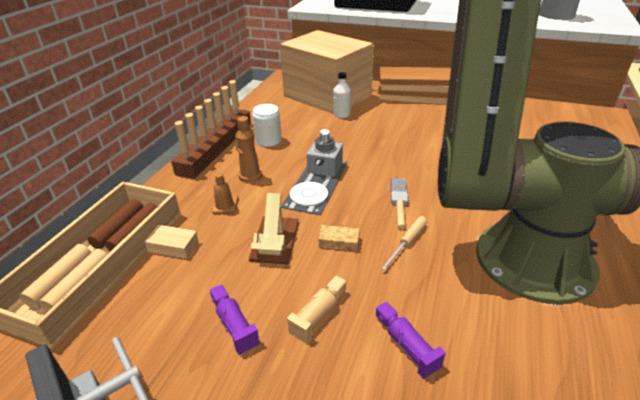

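```bash
cat > h.py <<'E'
import numpy as np,cv2
from scipy.spatial.transform import Rotation as R
def quat(M): q=R.from_matrix(M).as_quat(); return [q[3],q[0],q[1],q[2]]
def mat(q): return R.from_quat([q[1],q[2],q[3],q[0]]).as_matrix()
def rays(c):
    f=200/np.tan(np.radians(float(c["fovy"]))/2)
    u,v=np.meshgrid(np.arange(640),np.arange(400))
    d=np.dstack([(u-c["cx"])/f,(v-c["cy"])/f,np.ones_like(u,float)])
    return d@mat(c["attitude"]).T
def cloud(c):
    return rays(c)*c["depth"][...,None]+c["eye"]
def plane(c,u,v,z):
    u,v=int(round(u)),int(round(v)); d=rays(c)[v,u]; return c["eye"]+d*(z-c["eye"][2])/d[2]
E
python3 - <<'E'
from h import *
T=np.load("top0.npz");S=np.load("side0.npz")
PT=cloud(T);PS=cloud(S)
for n,u,v in[("bench",300,270),("plinth",235,240),("head",275,248),("rest",313,184),("plate",376,187),("knob",431,178),("tall",392,105),("low",338,117),("purple",240,178)]: print(n,PT[v,u].round(1), plane(T,u,v,0).round(0))
for n,u,v in[("plate",308,194),("bench",300,260),("knob",324,137),("plinth",300,315),("restboard",287,240)]: print("S",n,PS[v,u].round(1))
P=np.vstack([PT.reshape(-1,3),PS.reshape(-1,3)]);np.save("P.npy",P)
# heightmap 1.5mm/px: x up, y left ; red top,  combine colour
lo=np.array([200,-250.]);
for nm,Q,c in(("t",PT,T),("s",PS,S)):
    pass
print(PT[100:280:60,200:450:60].round(0).tolist())
E
```

```text
bench [317.5 164.8  -0.6] [317. 165.   0.]
plinth [405.5 346.9  37.5] [408. 354.   0.]
head [380.7 232.9  39.7] [383. 237.   0.]
rest [554.2 121.5  89.3] [571. 123.   0.]
plate [557.2 -63.3   7.9] [559. -64.   0.]
knob [ 558.8 -200.1  124.5] [ 583. -230.    0.]
tall [745.6 -92.4 182.4] [ 812. -121.    0.]
low [742.1  48.2 101.8] [776.  45.   0.]
purple [584.7 333.6  39.1] [593. 341.   0.]
S plate [554.  -55.7  13.8]
S bench [ 4.892e+02  1.665e+02 -2.000e-01]
S knob [ 555.1 -190.8  112.5]
S plinth [419.4 337.4  39.7]
S restboard [537.7 125.   10.5]
[[[836.0, 464.0, 1.0], [832.0, 281.0, 4.0], [831.0, 98.0, 0.0], [827.0, -85.0, 4.0], [825.0, -268.0, 3.0]], [[649.0, 460.0, 3.0], [645.0, 281.0, 5.0], [645.0, 101.0, -6.0], [640.0, -78.0, 3.0], [637.0, -259.0, 2.0]], [[469.0, 459.0, -6.0], [465.0, 280.0, 6.0], [460.0, 104.0, 28.0], [459.0, -73.0, 1.0], [456.0, -250.0, 3.0]]]
```

Run:
```python
import cv2
a=cv2.imread("pics/top0.png")[140:265,220:450];cv2.imwrite("pics/topz.png",cv2.resize(a,None,fx=3.4,fy=3.4,interpolation=2))
a=cv2.imread("pics/side0.png")[120:350,200:380];cv2.imwrite("pics/sidez.png",cv2.resize(a,None,fx=2.6,fy=2.6,interpolation=2))
```

```text
(no output)
```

View pics/topz.png

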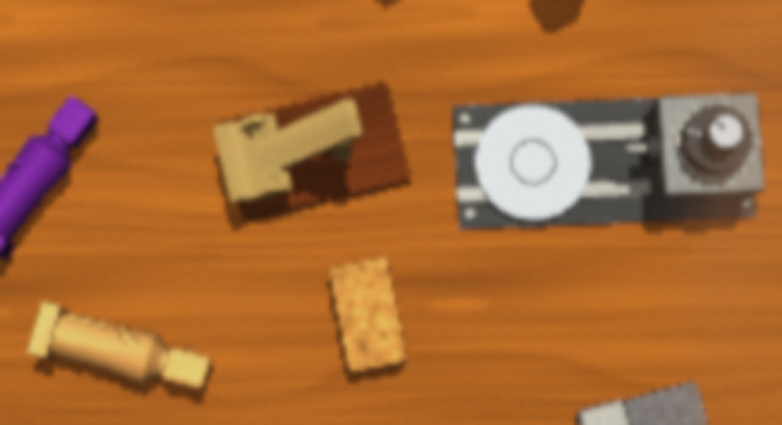

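View pics/sidez.png

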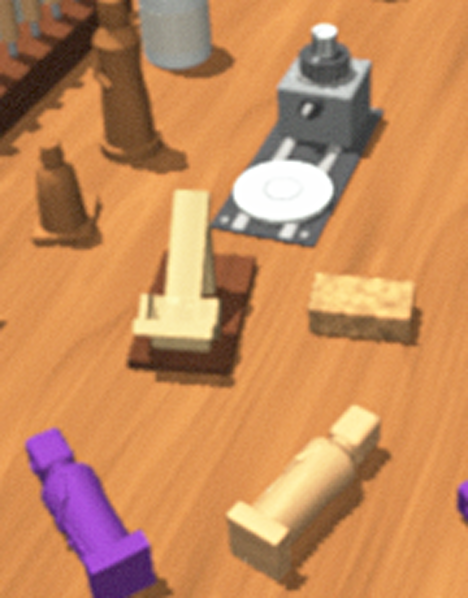

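```bash
cat > m.py <<'E'
from h import *
T=np.load("top0.npz");S=np.load("side0.npz")
def sub(c,u,v,z):
    f=200/np.tan(np.radians(float(c["fovy"]))/2)
    d=mat(c["attitude"])@np.array([(u-c["cx"])/f,(v-c["cy"])/f,1.]); return (c["eye"]+d*(z-c["eye"][2])/d[2])[:2]
zt=lambda u,v,z: sub(T,220+(u-1.2)/3.4,140+(v-1.2)/3.4,z)
zs=lambda u,v,z: sub(S,200+(u-.8)/2.6,120+(v-.8)/2.6,z)
E
python3 - <<'E'
from m import *
def p(n,a): print(n,np.round(a,1).tolist())
for n,c,roi,z in(("T",T,(350,210,160,210),14),("S",S,(285,330,180,210),14)):
    im=c["image"]; m=(im.min(2)>150).astype(np.uint8)
    k,l,s,ce=cv2.connectedComponentsWithStats(m)
    for i in range(1,k):
        if s[i,4]>15 and (n=="T" and 350<ce[i,0]<445 and 160<ce[i,1]<210 or n=="S" and 270<ce[i,0]<350 and 120<ce[i,1]<215):
            big=s[i,4]>200; p(n+str(s[i,4]),sub(c,*ce[i],14 if big else 121.5))
p("box T corners z70",[zt(660,97,70),zt(755,95,70),zt(763,187,70),zt(667,192,70)])
p("stripend T",[zt(350,97,116.3),zt(360,135,116.3)])
p("stripend S",[zs(173,190,116.3),zs(209,192,116.3)])
p("board T z10",[zt(385,85,10),zt(410,183,10),zt(234,228,10)])
p("board S z10",[zs(257,256,10),zs(232,364,10),zs(130,360,10)])
p("stop top T z(35+21)",[zt(215,125,56),zt(236,201,56)])
p("stop top S",[zs(134,332,56),zs(213,338,56)])
p("head T36",[zt(172,348,36),zt(212,358,36),zt(203,392,36),zt(163,380,36)])
p("plinth T44",[zt(42,302,44),zt(28,352,44),zt(62,308,44),zt(47,357,44)])
p("head S36",[zs(357,406,36),zs(381,422,36),zs(330,436,36),zs(358,452,36)])
p("plinth S44",[zs(230,510,44),zs(288,540,44),zs(250,500,44),zs(304,527,44)])
E
```

```text
T1042 [556.1, -66.5]
T56 [561.4, -164.2]
T65 [559.0, -206.8]
S49 [558.8, -205.1]
S195 [526.1, -106.1]
S885 [554.9, -60.4]
box T corners z70 [[598.7, -165.3], [599.1, -245.1], [521.0, -247.8], [518.2, -167.7]]
stripend T [[592.7, 94.0], [561.4, 86.5]]
stripend S [[592.4, 99.6], [561.3, 92.5]]
board T z10 [[626.4, 63.2], [539.2, 43.2], [502.4, 196.2]]
board S z10 [[542.3, 41.4], [508.6, 182.9], [593.3, 206.4]]
stop top T z(35+21) [[583.9, 208.1], [518.8, 190.9]]
stop top S [[578.7, 216.7], [514.1, 202.5]]
head T36 [[398.2, 246.8], [389.2, 213.4], [361.0, 221.0], [371.6, 254.4]]
plinth T44 [[438.0, 354.4], [396.5, 365.6], [432.7, 337.7], [392.0, 349.8]]
head S36 [[385.8, 218.3], [363.1, 228.3], [395.7, 254.5], [370.7, 262.7]]
plinth S44 [[437.9, 349.4], [390.1, 360.0], [427.8, 336.7], [383.4, 346.2]]
```

```bash
cat >> m.py <<'E'
d=np.array([.231,-.973,0]); Z=np.array([0,0,1.]); up=(d+Z)/2**.5; n=(Z-d)/2**.5
corner=np.array([558,171,35.]); seat=corner+22*n
foot=np.array([416.5,358,22]); a=np.array([-.283,-.959,0])
plate=np.array([556,-60,14.]); knob=np.array([559,-206,0.])
def ori(z,x): return quat(np.column_stack([x,np.cross(z,x),z]))
qpick={s:ori(-Z,s*a) for s in(1,-1)}
qrest={s:ori(-n,s*up) for s in(1,-1)}
qhead={s:ori(-up,s*n) for s in(1,-1)}
qup={s:ori(-Z,-s*d) for s in(1,-1)}
E
python3 - <<'E'
from m import *
from rig import bot
print("plate T",zt(533,161.5,14),"edges",zt(475,161,14),zt(591,161,14), "S",zs(283,190.5,14))
def t(nm,p,q):
    j=bot.ik(list(p),q); print(nm,None if j is None else np.round(j,2).tolist())
for s in(1,-1):
    print(s); g=foot+52*a
    t("pickhi",g+100*Z,qpick[s]);t("pick",g+2*Z,qpick[s])
    t("restabove",seat+60*up+90*n,qrest[s]);t("rest",seat+52*up,qrest[s])
    t("headaway",seat+240*up,qhead[s]);t("head",seat+130*up,qhead[s]);t("headlift",seat+130*up+60*Z,qhead[s])
    t("plhi",plate+[0,0,190],qup[s]);t("pl",plate+[0,0,131],qup[s])
for k in range(0,360,30):
    w=np.radians(k); t(f"knob{k}",knob+[0,0,92],ori(-Z,np.array([np.cos(w),np.sin(w),0])))
E
```

```text
plate T [555.61440054 -63.7812612 ] edges [556.89893631 -13.43489107] [ 555.20975777 -114.18836   ] S [554.24472507 -60.2159412 ]
1
pickhi [0.58, 0.35, 1.77, -0.0, 1.01, -2.27]
pick [0.58, 0.52, 1.82, -0.0, 0.81, -2.27]
restabove None
rest [0.47, 0.7, 1.51, -0.8, 1.28, -2.53]
headaway [-0.27, 0.59, 1.33, 0.67, 1.65, -0.6]
head [-0.15, 0.63, 1.47, 0.72, 1.44, -0.64]
headlift [-0.15, 0.55, 1.44, 0.71, 1.53, -0.56]
plhi [-0.17, 0.36, 1.55, -0.0, 1.23, -0.41]
pl [-0.17, 0.43, 1.61, -0.0, 1.11, -0.41]
-1
pickhi [0.58, 0.35, 1.77, -0.0, 1.01, 0.87]
pick [0.58, 0.52, 1.82, -0.0, 0.81, 0.87]
restabove [0.56, 0.63, 1.43, -0.74, 1.44, 0.57]
rest [0.47, 0.7, 1.51, -0.8, 1.28, 0.62]
headaway [-0.27, 0.59, 1.33, 0.67, 1.65, 2.54]
head [-0.15, 0.63, 1.47, 0.72, 1.44, 2.51]
headlift None
plhi None
pl None
knob0 [-0.41, 0.57, 1.53, -0.0, 1.04, 1.16]
knob30 [-0.41, 0.57, 1.53, -0.0, 1.04, 0.63]
knob60 [-0.41, 0.57, 1.53, -0.0, 1.04, 0.11]
knob90 [-0.41, 0.57, 1.53, -0.0, 1.04, -0.41]
knob120 [-0.41, 0.57, 1.53, -0.0, 1.04, -0.94]
knob150 [-0.41, 0.57, 1.53, -0.0, 1.04, -1.46]
knob180 [-0.41, 0.57, 1.53, -0.0, 1.04, -1.99]
knob210 [-0.41, 0.57, 1.53, -0.0, 1.04, -2.51]
knob240 None
knob270 None
knob300 [-0.41, 0.57, 1.53, -0.0, 1.04, 2.2]
knob330 [-0.41, 0.57, 1.53, -0.0, 1.04, 1.68]
```

Run:
```python
from m import *
from rig import bot
g=foot+52*a; q=qpick[-1]
bot.move_gripper(65)
bot.move_to([*(g+100*Z)],q); bot.servo_line([*(g+1*Z)],speed=80)
bot.move_gripper(20,45); s=bot.read_state(); print(s["grip_width"],s["grip_force"],s["ee_pos"],s["ft_force"])
bot.servo_line([*(g+130*Z)],speed=150)
s=bot.read_state(); print(s["grip_width"],s["ft_force"],s["moment"],s["clock"])
bot.move_to([*(seat+62*up+75*n)],qrest[-1])
s=bot.read_state(); print(s["grip_width"],s["clock"])
c=bot.read_camera("side"); cv2.imwrite("pics/s1.png",c["image"]); np.savez("s1.npz",**{k:np.array(v) for k,v in c.items()})
a_=c["image"][60:300,180:420];cv2.imwrite("pics/s1z.png",cv2.resize(a_,None,fx=2.5,fy=2.5,interpolation=2))
```

```text
36.749571449235816 44.35740888118744 [401.94174438 308.25824759  23.50991637] [-1.44361085 -0.26348412  5.78736169]
36.94881289312806 [ 0.48499407  0.36634088 -1.00917592] [ 0.00749948 -0.0296978  -0.03438612] 6.2833
36.92389443949482 7.0583
```

View pics/s1z.png

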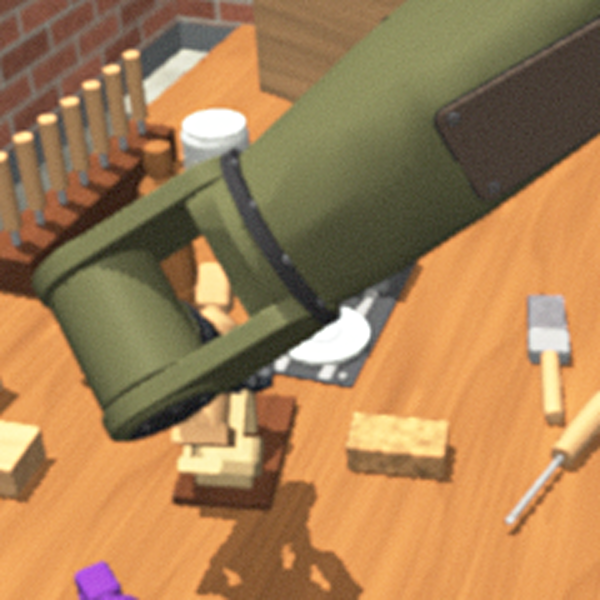

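Run:
```python
from m import *
from rig import bot
def rep(nm):
    s=bot.read_state(); v=np.array(s["ee_pos"])-seat; print(nm,np.round([v@up,v@n,v@np.cross(n,up)],1),np.round(s["ft_force"],1),round(s["grip_width"],1),round(s["clock"],2))
bot.servo_line([*(seat+62*up+12*n)],speed=100)
print(bot.servo_line([*(seat+62*up-6*n)],speed=15,until_force=5)); rep("down")
s=bot.read_state(); p=np.array(s["ee_pos"])+1.0*n
bot.servo_line([*p],speed=20)
print(bot.servo_line([*(p-22*up)],speed=20,until_force=5)); rep("slid")
c=bot.read_camera("top"); cv2.imwrite("pics/t2.png",c["image"])
```

```text
True
down [62.   3.4  0. ] [-1.   2.4  4.7] 36.7 8.58
True
slid [53.   4.2 -0. ] [-0.2 -3.1  5.3] 36.8 9.43
```

Run:
```python
from m import *
from rig import bot
bot.move_gripper(62); bot.dwell(.2)
p=np.array(bot.read_state()["ee_pos"]); print(bot.read_state()["ft_force"])
bot.servo_line([*(p+100*n)],speed=150)
bot.move_to([*(seat+250*up+40*Z)],qhead[1])
print(bot.read_state()["clock"])
for nm in("side","top"):
    c=bot.read_camera(nm);np.savez(nm+"3.npz",**{k:np.array(v) for k,v in c.items()})
    cv2.imwrite(f"pics/{nm}3.png",c["image"])
a=cv2.imread("pics/side3.png")[100:250,200:370];b=cv2.imread("pics/top3.png")[120:270,250:420]
cv2.imwrite("pics/m3.png",cv2.resize(np.hstack([a,b]),None,fx=2.35,fy=2.35,interpolation=2))
```

```text
[ 0.4083889  -1.03436948  0.62498282]
12.1333
```

View pics/m3.png

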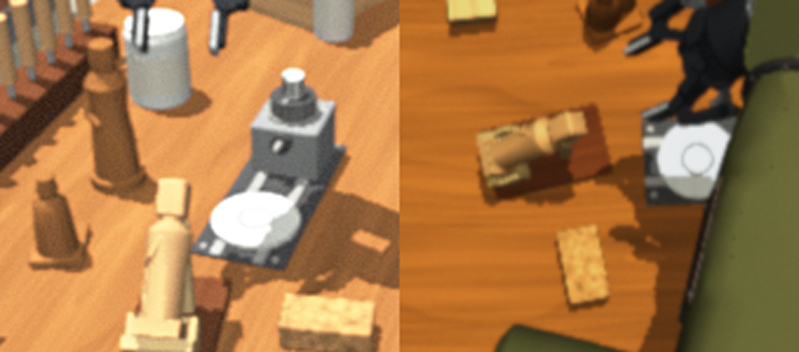

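Run:
```python
from m import *
from rig import bot
c=np.load("top3.npz"); print("head T",sub(c,322.3,174.3,148),"exp",seat+130*up)
bot.move_gripper(58)
print(bot.servo_line([*(seat+200*up+2*n)],speed=120))
print(bot.servo_line([*(seat+131*up+2*n)],speed=60,until_force=8))
print(bot.read_state()["ee_pos"])
bot.move_gripper(15,40); s=bot.read_state(); print(s["grip_width"],s["grip_force"],s["ee_pos"],s["ft_force"],s["clock"])
```

```text
head T [569.05748481  95.06700309] exp [575.64089998  96.69439101 142.48023074]
False
False
[575.65590525  97.1834791  144.8535009 ]
27.36603537562006 40.207287669181824 [575.66376926  97.19591529 144.85528398] [-0.02641286 -1.66460423  1.0812575 ] 14.9667
```

Run:
```python
from m import *
from rig import bot
bot.move_gripper(15,70)
p=np.array(bot.read_state()["ee_pos"])
bot.servo_line([*(p+2*up+70*n)],speed=100)
pl=np.array([555,-62,14.])
bot.move_to([*(pl+[0,0,190])],qup[1])
bot.servo_line([*(pl+[0,0,140])],speed=100)
print(bot.servo_line([*(pl+[0,0,124])],speed=15,until_force=4))
s=bot.read_state(); print(s["ee_pos"],s["ft_force"],s["moment"],s["grip_width"],s["clock"])
for nm in("side","top"):
    c=bot.read_camera(nm);np.savez(nm+"4.npz",**{k:np.array(v) for k,v in c.items()})
    cv2.imwrite(f"pics/{nm}4.png",c["image"])
a=cv2.imread("pics/side4.png")[80:230,220:390];b=cv2.imread("pics/top4.png")[120:270,320:490]
cv2.imwrite("pics/m4.png",cv2.resize(np.hstack([a,b]),None,fx=2.35,fy=2.35,interpolation=2))
```

```text
False
[555.03903264 -61.98798572 138.08951112] [-0.04177582 -0.01785963 -2.29581596] [-0.06534003 -0.00353068  0.01842533] 27.114475084840816 18.7417
```

View pics/m4.png

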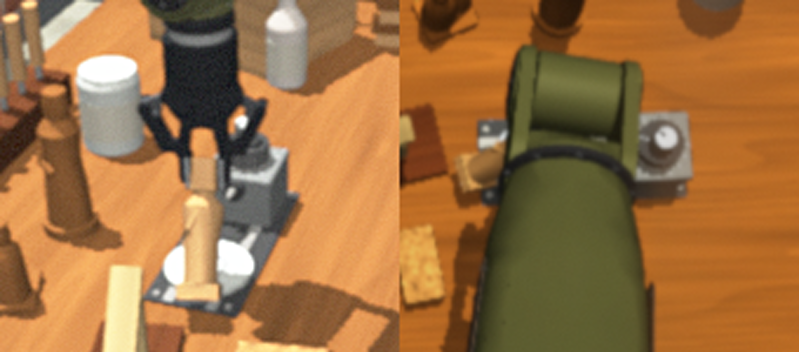

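```bash
python3 - <<'E'
from m import *
tcp=np.array([555,-62,138.])
for nm,u,v in(("side4",304,203),("top4",350,191.5)):
    c=np.load(nm+".npz")
    for z in range(0,121,15):
        p=np.array([*sub(c,u,v,z),z]); print(nm,z,p.round(0),round(np.linalg.norm(p-tcp),0))
    P=cloud(c)[int(v)-1:int(v)+2,int(u)-1:int(u)+2].reshape(-1,3); print("depth pt",np.median(P,0).round(0))
E
python3 - <<'E'
import cv2
a=cv2.imread("pics/side4.png")[125:225,265:365]
cv2.imwrite("pics/m4z.png",cv2.resize(a,None,fx=6,fy=6,interpolation=2))
E
```

```text
side4 0 [557. -33.   0.] 141.0
side4 15 [549. -14.  15.] 132.0
side4 30 [542.   4.  30.] 127.0
side4 45 [534.  22.  45.] 127.0
side4 60 [526.  40.  60.] 132.0
side4 75 [518.  58.  75.] 141.0
side4 90 [511.  76.  90.] 153.0
side4 105 [503.  95. 105.] 168.0
side4 120 [495. 113. 120.] 186.0
depth pt [533.  25.  48.]
top4 0 [546.  14.   0.] 158.0
top4 15 [544.  15.  15.] 145.0
top4 30 [541.  15.  30.] 134.0
top4 45 [539.  16.  45.] 123.0
top4 60 [536.  17.  60.] 113.0
top4 75 [534.  18.  75.] 104.0
top4 90 [531.  19.  90.] 97.0
top4 105 [529.  20. 105.] 92.0
top4 120 [526.  21. 120.] 89.0
depth pt [538.  17.  59.]
```

View pics/m4z.png

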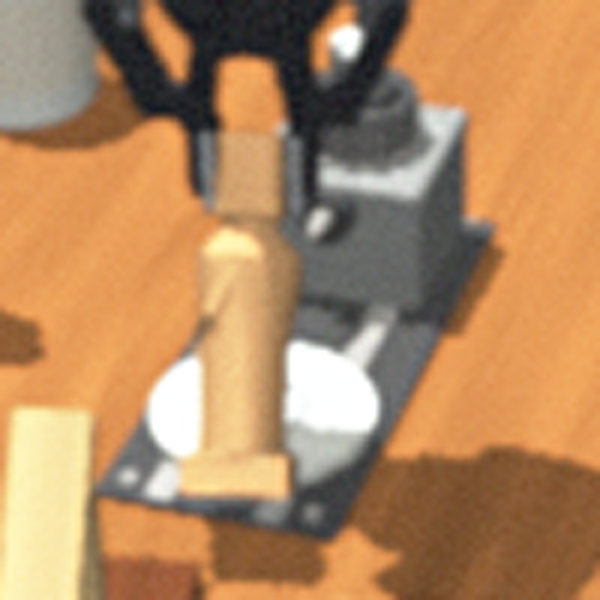

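```bash
cat >> m.py <<'E'
lat=np.cross(n,up)
def prof(c,tcp,th):
    "points of the figure's camera side: s along axis from TCP to foot, h off the axis, for assumed tilt th (foot towards -d)"
    P=cloud(c).reshape(-1,3)-tcp; f=-d*np.sin(th)-Z*np.cos(th); nn=-d*np.cos(th)+Z*np.sin(th)
    s,h,l=P@f,P@nn,P@lat
    k=(abs(l)<9)&(s>-5)&(s<150)&(h>-5)&(h<60)
    return s[k],h[k],l[k]
def tilt(c,tcp,th):
    for _ in range(4):
        s,h,l=prof(c,tcp,th); k=(s>68)&(s<112)&(abs(h-19)<14)   # robe 66..16 mm above the foot
        e=np.polyfit(s[k],h[k],1); th+=np.arctan(e[0])
    return th,k.sum(),np.polyval(e,90)
E
python3 - <<'E'
from m import *
c=np.load("side4.npz");tcp=np.array([555,-62,138.])
for t0 in(.45,.6,.7): print(tilt(c,tcp,t0))
th=tilt(c,tcp,.6)[0]
s,h,l=prof(c,tcp,th)
for q in range(0,150,8):
    k=(s>=q)&(s<q+8); print(q,k.sum(),np.median(h[k]).round(1) if k.any() else None)
E
```

```text
(np.float64(0.593046569796061), np.int64(132), np.float64(20.05028309595894))
(np.float64(0.5928568964625248), np.int64(132), np.float64(20.642898911069214))
(np.float64(0.5928567486516665), np.int64(132), np.float64(20.643361061441162))
0 24 17.8
8 27 17.2
16 22 16.0
24 22 14.4
32 25 21.7
40 24 24.1
48 22 23.4
56 24 23.3
64 29 21.2
72 24 20.6
80 23 21.0
88 24 20.9
96 26 19.8
104 21 20.8
112 21 21.9
120 28 24.1
128 14 24.7
136 0 None
144 0 None
```

```bash
cat >> m.py <<'E'
def qtl(p): return ori(-Z*np.cos(p)+d*np.sin(p),-d*np.cos(p)-Z*np.sin(p))
E
python3 - <<'E'
from m import *
from rig import bot
bot.servo_line([555,-62,225],speed=120)
bot.servo_line([555,-62,225],attitude=qtl(.593),speed=40)
tcp=np.array(bot.read_state()["ee_pos"]); print(tcp,bot.read_state()["clock"],bot.read_state()["grip_width"])
bot.dwell(.3)
c=bot.read_camera("side");np.savez("side5.npz",**{k:np.array(v) for k,v in c.items()})
cv2.imwrite("pics/side5.png",c["image"])
print(tilt(c,tcp,0.))
s,h,l=prof(c,tcp,0.)
for q in range(0,150,8):
    k=(s>=q)&(s<q+8); print(q,k.sum(),np.median(h[k]).round(1) if k.any() else None)
E
```

```text
[555.01081327 -61.90743104 224.64759155] 20.4583 27.292220394888894
(np.float64(-0.007989014534666114), np.int64(107), np.float64(20.952130129581338))
0 25 16.9
8 24 17.0
16 14 15.8
24 29 15.1
32 29 21.2
40 21 23.8
48 20 23.3
56 20 22.3
64 20 20.3
72 23 20.7
80 19 20.1
88 17 20.1
96 20 19.9
104 20 19.4
112 27 21.3
120 19 23.8
128 13 23.7
136 0 None
144 0 None
```

Run:
```python
from m import *
from rig import bot
bot.servo_line([555.3,-63,160],speed=100)
print(bot.servo_line([555.3,-63,136],speed=12,until_force=3))
s=bot.read_state(); print(s["ee_pos"],s["ft_force"],s["moment"],s["grip_width"],s["clock"])
c=bot.read_camera("side");np.savez("side6.npz",**{k:np.array(v) for k,v in c.items()})
print(tilt(c,np.array(s["ee_pos"]),0.))
```

```text
True
[555.36488007 -63.1263074  149.04050568] [0.06824125 0.59103985 4.61815148] [-0.01218155  0.02727239 -0.02443674] 26.81828601173302 22.6583
(np.float64(-0.024498858319619354), np.int64(95), np.float64(22.997108462402668))
```

Run:
```python
from m import *
from rig import bot
bot.move_gripper(48); bot.dwell(.3)
p=np.array(bot.read_state()["ee_pos"]); z=mat(bot.read_state()["tool_rot"])[:,2]
bot.servo_line([*(p-110*z)],speed=150)
bot.move_to([480,60,330],qup[1]); bot.move_to([380,-260,330],qup[1])
print(bot.read_state()["clock"])
for nm in("side","top"):
    c=bot.read_camera(nm);np.savez(nm+"7.npz",**{k:np.array(v) for k,v in c.items()})
    cv2.imwrite(f"pics/{nm}7.png",c["image"])
a=cv2.imread("pics/side7.png")[90:220,270:370];b=cv2.imread("pics/top7.png")[140:240,340:460]
a=cv2.resize(a,(400,520),interpolation=2);b=cv2.resize(b,(400,333),interpolation=2);b=cv2.copyMakeBorder(b,0,187,0,0,0)
cv2.imwrite("pics/m7.png",np.hstack([a,b]))
```

```text
26.15
```

View pics/m7.png

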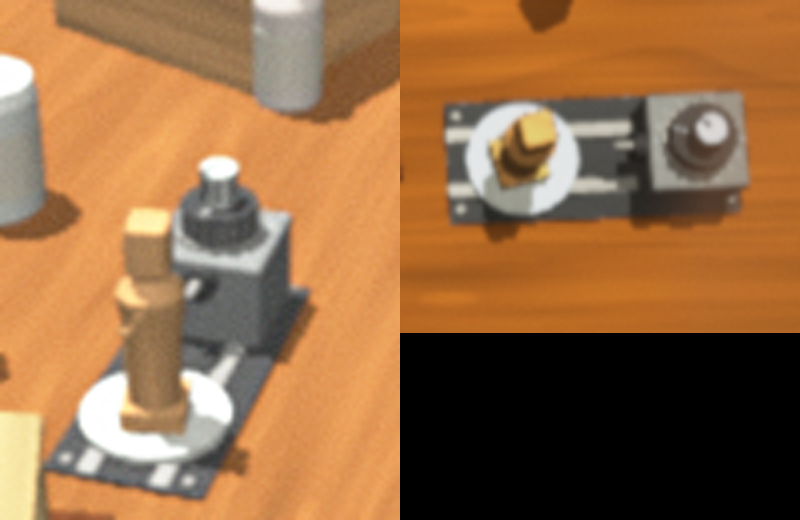

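Run:
```python
from m import *
t=np.load("top7.npz");s=np.load("side7.npz")
tt=lambda u,v,z: sub(t,340+(u-400)/3.333-.35,140+v/3.333-.35,z)
ss=lambda u,v,z: sub(s,270+u/4-.4,90+v/4-.4,z)
print("T plinth",tt(488,150,30),tt(550,175,30),(tt(488,150,30)+tt(550,175,30))/2,"plate",tt(523,158,14))
print("S plinth",(ss(122,427,14)+ss(190,405,14))/2,"plate",ss(156,414,14))
# profile of figure in S cloud
tcp=np.array([555.3,-63.,149]); print(tilt(s,tcp,0.))
# pin: points of clouds at z 50..68 between plate and box
for nm,c in(("S",s),("T",t)):
    P=cloud(c).reshape(-1,3);I=c["image"].reshape(-1,3)
    k=(abs(P[:,0]-557)<20)&(P[:,1]<-95)&(P[:,1]>-168)&(P[:,2]>38)&(P[:,2]<80)
    for p,i in sorted(zip(P[k].round(0).tolist(),I[k].tolist()),key=lambda r:-r[0][1])[:25]: print(nm,p,i)
```

```text
T plinth [560.6691594  -31.89877537] [537.58983854 -85.44751554] [549.12949897 -58.67314546] plate [555.88372256 -64.20926092]
S plinth [552.94431947 -57.72964866] plate [553.86937083 -59.68491251]
(np.float64(-0.01059283351799936), np.int64(99), np.float64(21.415432301019884))
S [557.0, -135.0, 59.0] [124, 131, 132]
S [557.0, -138.0, 60.0] [181, 186, 186]
S [558.0, -140.0, 62.0] [204, 209, 211]
S [555.0, -140.0, 62.0] [189, 193, 195]
S [556.0, -140.0, 59.0] [144, 147, 148]
S [553.0, -142.0, 62.0] [126, 128, 129]
S [557.0, -143.0, 63.0] [204, 213, 214]
S [560.0, -144.0, 62.0] [190, 196, 199]
S [554.0, -146.0, 62.0] [160, 166, 168]
S [555.0, -146.0, 56.0] [82, 85, 87]
S [558.0, -148.0, 63.0] [186, 195, 196]
S [554.0, -152.0, 59.0] [94, 95, 97]
S [563.0, -153.0, 59.0] [146, 152, 155]
S [554.0, -153.0, 61.0] [98, 101, 101]
S [555.0, -154.0, 70.0] [108, 110, 108]
S [563.0, -154.0, 63.0] [90, 91, 93]
S [560.0, -154.0, 63.0] [106, 108, 111]
S [555.0, -154.0, 64.0] [85, 83, 84]
S [549.0, -154.0, 65.0] [72, 73, 73]
S [558.0, -154.0, 60.0] [159, 163, 165]
S [549.0, -154.0, 62.0] [56, 59, 60]

[... 410 characters left out ...]
 [149, 162, 166]
T [555.0, -146.0, 61.0] [117, 128, 131]
T [557.0, -148.0, 65.0] [149, 161, 165]
T [554.0, -148.0, 65.0] [113, 123, 128]
T [555.0, -151.0, 62.0] [100, 109, 112]
T [561.0, -152.0, 60.0] [106, 115, 118]
T [558.0, -152.0, 61.0] [132, 144, 148]
T [565.0, -153.0, 56.0] [61, 66, 69]
T [554.0, -153.0, 67.0] [68, 74, 77]
T [554.0, -153.0, 52.0] [49, 54, 57]
T [568.0, -154.0, 53.0] [58, 64, 66]
T [563.0, -154.0, 65.0] [55, 59, 62]
T [557.0, -154.0, 66.0] [88, 95, 98]
T [552.0, -154.0, 61.0] [42, 46, 49]
T [551.0, -154.0, 48.0] [29, 33, 35]
T [548.0, -154.0, 64.0] [29, 34, 36]
T [546.0, -154.0, 61.0] [28, 31, 34]
T [567.0, -155.0, 60.0] [49, 52, 55]
T [560.0, -155.0, 62.0] [75, 82, 85]
```

```bash
cat >> m.py <<'E'
def qk(k): return ori(-Z,np.array([np.cos(k),np.sin(k),0]))
E
python3 - <<'E'
from m import *
from rig import bot
k=np.pi/2
bot.move_gripper(80)
bot.move_to([559,-206,190],qk(k))
print(bot.servo_line([559,-206,91],speed=100,until_force=15))
bot.move_gripper(30,30); s=bot.read_state(); print(s["grip_width"],s["ft_force"],s["ee_pos"])
j=np.array(s["joint_positions"])
for i in range(1,5): bot.move_joints([*(j+[0,0,0,0,0,.96*i/4])])
s=bot.read_state(); print(s["grip_width"],s["ft_force"],s["moment"],s["joint_positions"][5]-j[5],s["ee_pos"])
bot.move_gripper(80); bot.servo_line([559,-206,190],speed=120)
bot.move_to([380,-260,330],qup[1])
print(bot.read_state()["clock"])
for nm in("side","top"):
    ims=[bot.read_camera(nm) for _ in range(4)]; c=ims[0]; c["image"]=np.mean([i["image"] for i in ims],0)
    c["depth"]=np.mean([i["depth"] for i in ims],0)
    np.savez(nm+"8.npz",**{k:np.array(v) for k,v in c.items()}); cv2.imwrite(f"pics/{nm}8.png",c["image"])
t=np.load("top8.npz");P=cloud(t).reshape(-1,3);I=t["image"].reshape(-1,3)
k=(abs(P[:,0]-557)<12)&(P[:,1]<-75)&(P[:,1]>-168)&(P[:,2]>38)&(P[:,2]<80)
for p,i in sorted(zip(P[k].round(0).tolist(),I[k].round().tolist()),key=lambda r:-r[0][1])[:14]: print(p,i)
a=t["image"][145:215,355:455]
cv2.imwrite("pics/m8.png",cv2.resize(a,None,fx=8,fy=8,interpolation=2))
E
```

```text
False
54.908915615706235 [5.41850715 1.04360616 3.32879534] [ 560.05835814 -206.1258784    92.09384683]
54.90139571594744 [ 9.92465875 -3.97424017 -6.91540992] [-0.53491626 -1.64022966 -0.08689134] 0.956294993221281 [ 560.76062172 -206.46320475   92.14699657]
33.1
[555.0, -94.0, 63.0] [191.0, 196.0, 196.0]
[555.0, -97.0, 63.0] [174.0, 182.0, 183.0]
[553.0, -97.0, 60.0] [184.0, 186.0, 184.0]
[558.0, -100.0, 65.0] [186.0, 193.0, 193.0]
[555.0, -100.0, 64.0] [169.0, 179.0, 180.0]
[553.0, -100.0, 60.0] [177.0, 180.0, 180.0]
[555.0, -102.0, 66.0] [162.0, 173.0, 175.0]
[552.0, -102.0, 64.0] [168.0, 172.0, 171.0]
[558.0, -103.0, 65.0] [167.0, 176.0, 178.0]
[558.0, -106.0, 64.0] [151.0, 161.0, 164.0]
[555.0, -106.0, 63.0] [154.0, 165.0, 168.0]
[553.0, -106.0, 62.0] [140.0, 145.0, 146.0]
[558.0, -108.0, 64.0] [153.0, 164.0, 167.0]
[552.0, -108.0, 63.0] [112.0, 120.0, 121.0][ WARN:0@7.953] global loadsave.cpp:1063 imwrite_ Unsupported depth image for selected encoder is fallbacked to CV_8U.
```

View pics/m8.png

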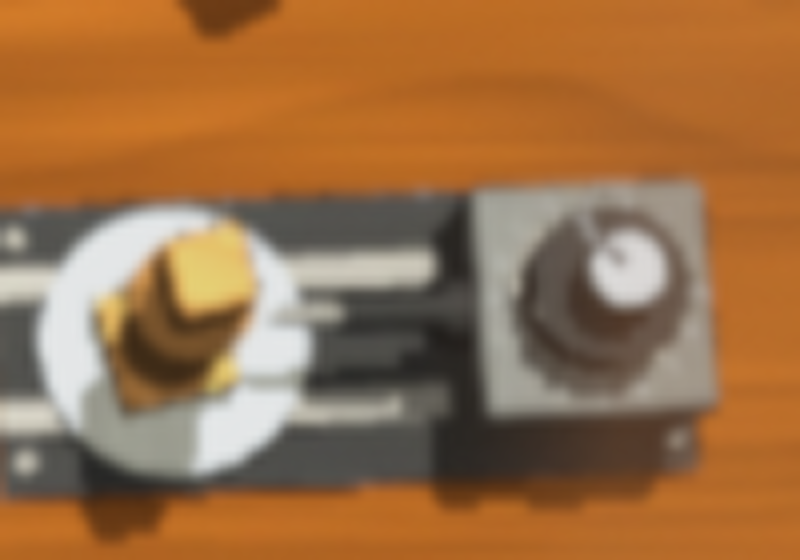

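Run:
```python
from m import *
t=np.load("top8.npz"); s=np.load("side8.npz")
z8=lambda u,v,z: sub(t,355+u/8-.44,145+v/8-.44,z)
print("head",z8(210,266,162),"plinth",(z8(95,300,30)+z8(237,378,30))/2,"plate",z8(176,340,14),"tip",z8(268,319,59),"shadow")
I=t["image"]; 
hsv=cv2.cvtColor(I.astype(np.uint8),cv2.COLOR_BGR2HSV)
m=((hsv[...,2]>205)&(hsv[...,1]>90))[145:215,355:400].astype(np.uint8)
k,l,st,ce=cv2.connectedComponentsWithStats(m)
for i in range(1,k):
    if st[i,4]>20: print(st[i],"head?",sub(t,ce[i,0]+355,ce[i,1]+145,162))
f0=np.load("top7.npz")["image"].astype(float)
print("V rows along pin, now minus before (u 383..400)")
for v in range(181,189): print(v,(I[v,383:402].mean(1)).astype(int).tolist(), (I[v,383:402].mean(1)-f0[v,383:402].mean(1)).astype(int).tolist())
tcp=np.array([555.3,-63.,149]);print(tilt(s,tcp,0.)); ss,h,l=prof(s,tcp,0.)
for a,b in((0,16),(42,52),(68,112),(120,132)):
    kk=(ss>a)&(ss<b);print(a,h[kk].mean(),np.median(h[kk]))
```

```text
head [554.19522354 -58.80455214] plinth [553.48573008 -58.67702336] plate [555.86766566 -64.2273871 ] tip [554.95530115 -92.03118666] shadow
[ 0  0 15  3 35] head? [641.1511246  -11.28539253]
[21 28 11 10 78] head? [553.84863105 -59.36151596]
V rows along pin, now minus before (u 383..400)
181 [177, 173, 170, 172, 194, 223, 228, 227, 209, 155, 118, 114, 113, 110, 101, 92, 91, 91, 92] [0, 0, 0, 0, 0, 0, 0, 0, -2, -2, 1, 6, 6, 3, -3, -5, -6, -3, -3]
182 [156, 144, 138, 157, 200, 225, 226, 218, 204, 162, 125, 122, 119, 111, 90, 71, 67, 68, 68] [0, 0, 1, 0, 0, 0, -3, -10, -14, -14, 13, 38, 39, 31, 9, -4, -8, -7, -8]
183 [110, 94, 100, 150, 206, 221, 213, 198, 190, 173, 158, 161, 158, 149, 123, 86, 72, 72, 72] [-1, 1, 0, 1, -2, -6, -15, -30, -35, -29, 25, 76, 78, 70, 44, 7, -6, -6, -7]
184 [68, 74, 112, 170, 213, 212, 194, 179, 176, 170, 162, 159, 155, 149, 124, 82, 63, 62, 61] [0, 0, 0, 0, -6, -16, -34, -49, -51, -42, 13, 67, 76, 70, 46, 4, -14, -16, -18]
185 [68, 92, 142, 192, 218, 211, 194, 184, 179, 170, 143, 117, 108, 102, 84, 60, 51, 51, 51] [0, 0, 0, 0, -5, -18, -35, -45, -49, -44, -18, 18, 28, 22, 5, -18, -27, -27, -27]
186 [83, 114, 169, 211, 226, 225, 222, 220, 218, 206, 164, 105, 81, 76, 64, 56, 55, 55, 57] [0, 0, -1, 0, -1, -3, -6, -8, -9, -12, -7, 1, 2, -2, -13, -21, -23, -22, -22]
187 [100, 147, 198, 224, 228, 229, 229, 229, 228, 220, 181, 111, 78, 75, 73, 72, 71, 72, 72] [0, 1, 0, 0, 0, 0, 0, 0, 0, -1, 0, 0, 0, -1, -3, -4, -5, -6, -5]
188 [123, 179, 218, 228, 229, 229, 229, 229, 228, 220, 182, 111, 78, 76, 76, 76, 76, 76, 75] [0, 0, 0, 0, 0, 0, 0, 0, 0, 0, 0, 0, 0, 0, 0, 0, 0, 0, 0]
(np.float64(-0.00938214225605645), np.int64(96), np.float64(21.64160690349621))
0 16.913819083499913 16.927323393150502
42 23.68716704373816 24.082668098626467
68 20.72936762122106 20.88492101009156
120 24.51770683942381 24.792509045117818
```

Run:
```python
from m import *
from rig import bot
k=np.pi/2; kx=[560,-206.3]
bot.move_gripper(50)
bot.move_to([*kx,210],qk(k))
print(bot.servo_line([*kx,118],speed=100,until_force=15))
bot.move_gripper(10,25); s=bot.read_state(); print(s["grip_width"],s["ft_force"],s["ee_pos"])
j=np.array(s["joint_positions"])
for i in range(1,6): bot.move_joints([*(j+[0,0,0,0,0,1.1*i/5])])
s=bot.read_state(); print(s["grip_width"],s["ft_force"],s["joint_positions"][5]-j[5],s["ee_pos"])
bot.move_gripper(50); bot.servo_line([*kx,210],speed=120)
bot.move_to([380,-260,330],qup[1])
print(bot.read_state()["clock"])
for nm in("side","top"):
    ims=[bot.read_camera(nm) for _ in range(4)]; c=ims[0]; c["image"]=np.mean([i["image"] for i in ims],0)
    c["depth"]=np.mean([i["depth"] for i in ims],0)
    np.savez(nm+"9.npz",**{k:np.array(v) for k,v in c.items()}); cv2.imwrite(f"pics/{nm}9.png",c["image"].astype(np.uint8))
H=[]
for f in("top8","top9"):
    t=np.load(f+".npz");I=t["image"];hsv=cv2.cvtColor(I.astype(np.uint8),cv2.COLOR_BGR2HSV)
    m=((hsv[...,2]>205)&(hsv[...,1]>90))[150:215,360:400].astype(np.uint8)
    kk,l,st,ce=cv2.connectedComponentsWithStats(m); i=1+np.argmax(st[1:,4]); H.append(sub(t,ce[i,0]+360,ce[i,1]+150,162)); print(f,st[i],H[-1])
    w=np.hanning
G=[np.load(f)["image"].mean(2)[150:215,355:387].astype(np.float32) for f in("top8.npz","top9.npz")]
print("shift px",cv2.phaseCorrelate(*G,cv2.createHanningWindow((32,65),cv2.CV_32F)))
s=np.load("side9.npz");print(tilt(s,np.array([555.3,-72.,149]),0.))
```

```text
False
25.344160095079012 [-2.69031557  0.2469445   6.21569681] [ 560.11137936 -206.37936292  118.66611303]
25.026539786365337 [ 6.06180932 -3.65504887 -3.08905222] 1.0911948775265028 [ 560.58311742 -206.67601394  118.76434076]
40.5167
top8 [16 23 11 10 78] [553.84863105 -59.36151596]
top9 [19 23 11 10 81] [554.05866265 -68.25307385]
shift px ((2.7094744614256765, -0.21684401092182526), 0.8243863135576248)
(np.float64(0.01064087895688861), np.int64(96), np.float64(20.014495701785414))
```

Run:
```python
from m import *
t=np.load("top7.npz");I=t["image"].mean(2)
for v in range(179,190): print(v,I[v,394:412].astype(int).tolist())
for u in(400,402,404): print(u,sub(t,u,183.7,59))
I=np.load("top9.npz")["image"].mean(2)
for v in range(181,187): print(v,I[v,383:402].astype(int).tolist())
from rig import bot; s=bot.read_state(); print(s["ft_force"],s["clock"])
```

```text
179 [192, 191, 191, 191, 191, 190, 190, 190, 190, 188, 181, 181, 180, 175, 150, 94, 56, 45]
180 [166, 166, 165, 164, 162, 161, 161, 162, 160, 155, 145, 144, 143, 133, 100, 62, 52, 56]
181 [108, 107, 107, 104, 98, 97, 95, 96, 96, 95, 94, 103, 105, 101, 81, 65, 58, 66]
182 [83, 80, 79, 80, 76, 75, 75, 77, 76, 83, 100, 120, 127, 132, 127, 113, 80, 75]
183 [85, 79, 79, 79, 79, 79, 78, 79, 79, 88, 116, 146, 157, 159, 158, 141, 93, 73]
184 [91, 79, 79, 78, 78, 78, 78, 80, 78, 82, 100, 117, 125, 125, 121, 107, 73, 65]
185 [99, 79, 79, 79, 79, 79, 79, 78, 79, 79, 81, 81, 82, 79, 64, 53, 45, 52]
186 [104, 79, 79, 78, 78, 78, 78, 79, 78, 78, 77, 77, 76, 68, 46, 32, 33, 41]
187 [111, 79, 77, 76, 77, 77, 78, 77, 77, 79, 78, 74, 75, 68, 46, 32, 31, 34]
188 [112, 78, 76, 77, 77, 76, 75, 75, 77, 75, 73, 67, 63, 59, 44, 37, 34, 33]
189 [106, 77, 77, 76, 75, 76, 76, 76, 76, 75, 69, 52, 47, 43, 42, 38, 38, 38]
400 [ 556.51574898 -126.24106614]
402 [ 556.4202266  -131.96020028]
404 [ 556.32469699 -137.67976673]
181 [182, 182, 179, 175, 173, 170, 170, 191, 220, 227, 226, 209, 154, 116, 101, 92, 90, 91, 92]
182 [174, 171, 164, 153, 141, 135, 140, 172, 208, 215, 214, 201, 160, 120, 90, 71, 67, 68, 68]
183 [140, 133, 123, 106, 89, 90, 120, 163, 189, 190, 189, 183, 169, 153, 124, 86, 72, 72, 72]
184 [83, 75, 71, 67, 71, 99, 135, 162, 173, 173, 171, 172, 170, 159, 128, 82, 63, 62, 61]
185 [59, 60, 63, 69, 91, 133, 167, 178, 179, 178, 177, 179, 175, 146, 97, 61, 51, 50, 51]
186 [70, 74, 76, 83, 111, 164, 201, 216, 219, 219, 218, 218, 207, 164, 93, 59, 55, 56, 57]
[ 0.30059489  0.17993288 -0.46539568] 40.9167
```

```bash
python3 -c "
from rig import bot
print(bot.finish_job())"
```

```text
the job is handed in; nothing more can be done
None
```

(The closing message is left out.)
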